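# Post the small parcel through the sprung flap of the mail drop box

### The arm

A 6-joint arm with a two-finger parallel gripper is mounted at the origin on a cart in front of the work surface, level with it; the furniture and walls round the work are solid. World frame = base frame: x ahead of the robot, y to its left, z up, the work surface at z = 0. Lengths are in m, angles in rad, forces in N, time in s.
With the tool pointing down it reaches from about 0.35 to 0.775 m from the base axis. Payload 5.5 kg.
Tool frame: the origin (TCP) lies midway between the tips of the shut fingers; the grasp point (between the pads) lies 19 mm behind it; z points along the fingers, y is the line along which they close (so a half turn about z gives the same grasp; the last joint's range is limited). The gripper opens to 85 mm and grips with 20 to 120 N. Pads are 22 mm wide; open, the fingers measure 114 mm over their backs; the gripper's body (76 mm by 85 mm) begins 54 mm behind the grasp point. The pads swing forward as they close: fully open they stand 13 mm farther back than shut.
Start: joints at [-1.344, 0.313, 0.046, 1.304, 0, 1.431], TCP at [0.206, -0.537, 0.231] pointing down, gripper open.
Joint ranges: [-2.76, 2.76], [-0.86, 1.69], [-1.03, 1.26], [-2.2, 2.34], [-1.47, 1.5], [-3.14, 3.14]. Speed limits (rad/s): [2.57, 2.57, 3.14, 3.14, 3.14, 3.14].

### API

Orientations are given as a unit quaternion [w, x, y, z].
In Python, from workcell import env gives the robot as it stands. The module is installed in compiled form; this text tells all that it offers.
- The arm moves only by the tool carry_out, never from a script. Its argument "series" is a list of rows, each an object with "delta_rot": the turn, a rotation vector about the world's x, y, z normalised to -1 to 1, where 1 is 0.1 rad, a list of three; "travel": the shift along the world's x, y, z normalised to -1 to 1, where 1 is 0.025 m, a list of three; "fingers": the closure, from -1 (fully open) to 1 (shut). In form: [{"delta_rot": [ax, ay, az], "travel": [tx, ty, tz], "fingers": fingers}, ...]. A call has 1 to 5 rows; each row shifts and turns the commanded pose from where the row before left it; what a row does not reach is not made up. A row lasts 1/8 s, in which the tool goes at most 62.5 mm and 10.7 degrees, less where a joint would pass 70% of its speed; a pose out of reach is approached as far as the arm can. A call with a number of a shift or a turn outside -1 to 1 is refused whole. A call with a gripper value outside its range is refused whole. The fingers move at their own pace and stop on an object; "squeeze" is the grip in N (left out, the last holds). Time passes only in rows, so rows that do not move let the fingers close. It gives the time, the measured TCP pose, the force, the opening and the grip force at its end, in the units of the state.
- env.get_state(): the state, without advancing time (a new reading comes with each control period).
- env.read_camera(name): name is "side" or "top"; returns a dict with "color" (420x560x3 uint8, red, green, blue), "fx", "fy", "cx", "cy" (pixels), "D" ([k1, k2, p1, p2, k3] as OpenCV has them; the pictures are not rectified), "world_from_camera" (4x4, takes a point from camera to world coordinates). Camera axes: x right, y up, looking along -z (the intrinsics and any distortion apply to the point x, -y, -z); pixel columns grow to the right and rows downward; lengths in m; the calibration is good to about 2 mm. A picture is of the moment at which its call begins. There is no depth.
- env.hand_in(): hands the job in; it is judged then, once.
The state is a dict: "clock": time; "joint_pos": joint angles; "qvel": joint speeds; "tau": joint torques, N m; "tcp_pos": TCP position; "orientation": TCP orientation; "wrist_force": force on the tool from outside, world axes, zero at the start; "ft_torque": the same for the moment, N m; "finger_gap": finger opening in m; "grip_force": force on a finger pad.
Only numpy, scipy, OpenCV 4.12 (cv2) and the standard library are available. Lean on these libraries where they do the work, as an engineer would, in place of code of your own. Each camera call takes 0.05 s, during which the arm holds its last target. There are 200 camera calls.

### The job

Post the small carton that lies on the ledge of the mail drop box: push the box's self-closing flap open with one finger and, while that finger keeps it open, push the carton off the ledge into the box with the other finger, then come away so that the flap springs shut behind it. Only push: the carton is never gripped or lifted, and it must not be used to shove the flap open. Leave the other things on and round the box where they are.

Things in the scene. Friction and masses are not known exactly. Their poses are not given: they have to be found in the camera images.
- mail_box: Fixed grey steel mail drop box, 226 mm deep (x) x 216 mm wide (y) x 164 mm high. Its x axis points from ledge to flap, away from the robot, turned up to 0.3 rad; z up. Origin on the desk top, below the middle of the ledge's inner edge. Ledge: x -100 to 0, top at z 110 mm. Flap: rises from there at 34 deg to the hinge at x 74, z 160 mm. Flat top behind, z 164 mm, to x 126 mm.
- mail_flap (a joint): The flap's hinge angle in rad: 0 shut, growing as its lower edge is pushed down and inward; stop at 1.1 (0.98 hangs straight down). A spring shuts it from any angle: about 2 N at the lower edge starts it, about 5 N half way up holds it at 0.7 rad.
- flap_edge (a point): Middle of the flap's lower, free edge; shut, it lies along the ledge's inner edge, level with the ledge top. Aluminium flap, 204 mm wide (y), 89 mm from this edge up to the hinge, 3 mm thick.
- ledge_edge (a point): Middle of the ledge's inner edge, on its top (x 0, y 0, z 110 mm of the box). The ledge is flat and level, 100 mm deep, 208 mm wide between 11 mm high side guides. The side walls stand 5 mm above the flap.
- parcel: The small taped brown carton on the ledge, 36 mm (its x, towards the flap) x 64 mm (its y, along the ledge) x 26 mm high, 80 to 170 g; anywhere up to 55 mm left or right of the ledge's middle, turned by up to 0.2 rad. Origin at the centre of its underside.
- parcel_mid (a point): Centre of the carton.
- eraser: Eraser, 23 x 56 x 13 mm, lying on the flat top of the box behind the flap. Origin at the centre of its underside. To be left alone.
- tape_roll: Roll of clear packing tape, 98 mm across, 50 mm high, on the desk to the right of the box. Origin at the centre of its underside. To be left alone.
- glue: Glue stick standing on the desk right of the box, 26 mm across, 88 mm high. Origin at the centre of its underside. To be left alone.
- usb_stick: USB stick, 18 x 56 x 8 mm, on the desk in front of the box. Origin at the centre of its underside. To be left alone.
- box_floor (a point): A point on the floor inside the box, z 9 mm. The box is hollow under ledge and flap: what is pushed over the ledge's inner edge while the flap is open drops in here.
Mind the look-alikes: they are no part of the job. Of the things that look like the parcel, the middle-sized one is meant.

How it is judged:
On the way, in this order (a step that is already met when the one before it is completed fails the run):
1. a finger has pushed the flap open while the carton still lies on the ledge (value of joint mail_flap above 0.2 rad and contact force between the fingers and mail_flap above 0.3 N and x of parcel_mid in the frame of mail_box below 0.005 m and z of parcel_mid in the frame of mail_box above 0.115 m), for 0.05 s.
2. the carton has dropped into the box while a finger still holds the flap open (z of parcel_mid in the frame of mail_box below 0.07 m and value of joint mail_flap above 0.15 rad and contact force between the fingers and mail_flap above 0.3 N), for 0.05 s.
At the end, for the whole second after the job is handed in: the carton lies at rest on the floor inside the mail box (its centre inside the walls and less than 60 mm above the desk) and the flap has sprung shut (within 0.05 rad) (z of parcel_mid in the frame of mail_box below 0.06 m and x of parcel_mid in the frame of mail_box between -0.1 and 0.126 m and y of parcel_mid in the frame of mail_box between -0.108 and 0.108 m and linear speed of parcel below 0.02 m/s and value of joint mail_flap below 0.05 rad); the robot touches nothing.
It fails at once if the carton is lifted more than 15 mm off the ledge (height (world z) of parcel above 0.125 m).
It fails at once if the carton is used to shove the flap open: before its centre has passed the ledge's inner edge it presses on the flap with more than 1 N while no finger does, or with more than 3 N at all ((contact force between parcel and mail_flap above 3 N or (contact force between parcel and mail_flap above 1 N and contact force between the fingers and mail_flap below 0.3 N)) and x of parcel_mid in the frame of mail_box below 0 m and z of parcel_mid in the frame of mail_box above 0.115 m).
It fails at once if the eraser, tape roll, glue stick or USB stick is moved more than 15 mm (distance of any of eraser, tape_roll, glue, usb_stick from where it was at the start of the episode above 0.015 m).
It also fails if it takes over 32 s, if anything falls off the work surface, if the arm or the gripper's body presses on something with over 40 N, if the wrist force passes 120 N, or if a joint passes its speed limit or range.

## Working session

There is one attempt and no reset: what is moved stays moved. The work goes in short steps, Python scripts to look and compute and a tool call to move; the robot and the scene stay as the last step left them, time stands still between calls to the robot, and variables do not carry over. Pictures are saved under pics/ and viewed, at most 10 in all, crops included, and the job is handed in when it is done.

Besides the shell and the picture viewer there is one more tool, called as name(argument=value, ...), one argument or row to a line, values as JSON. carry_out: Moves the arm, as the interface text tells. Its arguments: {"type":"object","properties":{"series":{"type":"array","items":{"type":"object","properties":{"delta_rot":{"type":"array","items":{"type":"number"}},"travel":{"type":"array","items":{"type":"number"}},"fingers":{"type":"number"}}}},"squeeze":{"type":"number"}},"required":["series"]}

```bash
mkdir -p pics
python3 - <<'E'
from workcell import env
import cv2,pickle
for n in("side","top"):
    d=env.read_camera(n); cv2.imwrite(f"pics/{n}0.png",d["color"][:,:,::-1]); pickle.dump(d,open(n+".pkl","wb"))
    print(n,d["fx"],d["cx"],d["cy"],d["D"],d["world_from_camera"].round(3).tolist() if hasattr(d["world_from_camera"],"round") else d["world_from_camera"])
print(env.get_state())
E
```

```text
side 388.74806254173564 274.12066106203247 214.69723646955097 [-0.08232297  0.          0.          0.          0.        ] [[0.988, 0.103, -0.119, 0.468], [-0.157, 0.613, -0.775, -0.831], [-0.007, 0.784, 0.621, 0.67], [0.0, 0.0, 0.0, 1.0]]
top 440.9699434567411 278.4770555319565 210.0569689055205 [-0.08219973  0.          0.          0.          0.        ] [[0.01, 0.999, -0.045, 0.523], [-1.0, 0.011, 0.003, -0.151], [0.003, 0.045, 0.999, 1.027], [0.0, 0.0, 0.0, 1.0]]
{'clock': 0.1, 'joint_pos': array([-1.34360021e+00,  3.13905145e-01,  4.50826941e-02,  1.30356435e+00,
       -2.93862739e-05,  1.43118873e+00]), 'qvel': array([ 1.00561808e-04, -1.65196397e-03,  2.92479923e-03,  3.09769641e-04,
       -1.31039890e-05, -4.86693933e-05]), 'tau': array([ 1.47859075e-03, -4.81726348e+01,  2.99243116e+01,  1.28213459e-02,
       -7.46293745e-05,  2.49498832e-06]), 'tcp_pos': array([ 0.2060916 , -0.53631995,  0.23050544]), 'orientation': array([-7.93832624e-04,  9.83228655e-01,  1.82375382e-01, -4.94947897e-05]), 'wrist_force': array([-0.23093491,  0.09204937, -0.00131303]), 'ft_torque': array([-0.00478139,  0.06035949,  0.02097096]), 'grip_force': 0.0, 'finger_gap': 0.08564424707738012}
```

View pics/top0.png

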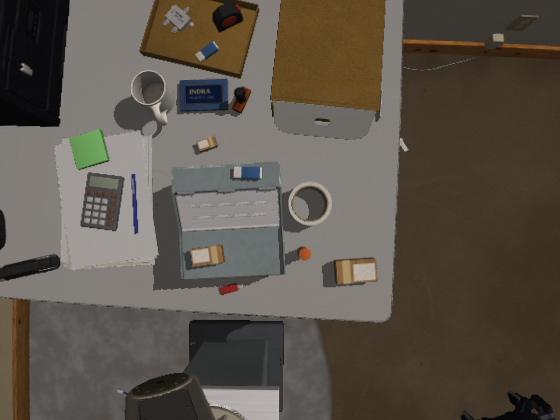

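View pics/side0.png

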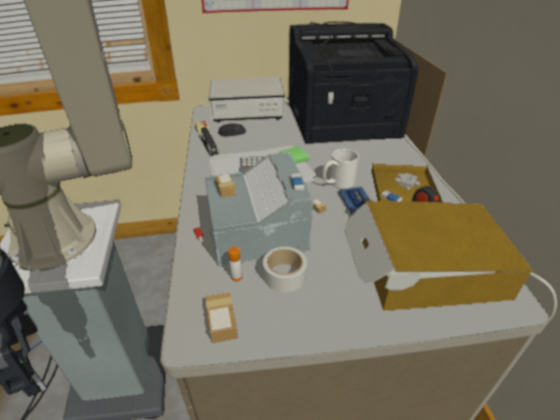

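The top view shows the mail box at about cols 173–284, rows 163–278, with the carton on the ledge near (207,257) and the eraser near (247,173). The USB stick is near (230,289), the tape roll near (310,204) and the glue stick near (305,254). The side view shows the same carton at (227,185). I'll enlarge the box area.

Run:
```python
import cv2
a=cv2.imread("pics/top0.png")[155:300,165:325]; cv2.imwrite("pics/c1.png",cv2.resize(a,None,fx=4.1,fy=4.1,interpolation=cv2.INTER_CUBIC)[:600]*1)
```

```text
(no output)
```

View pics/c1.png

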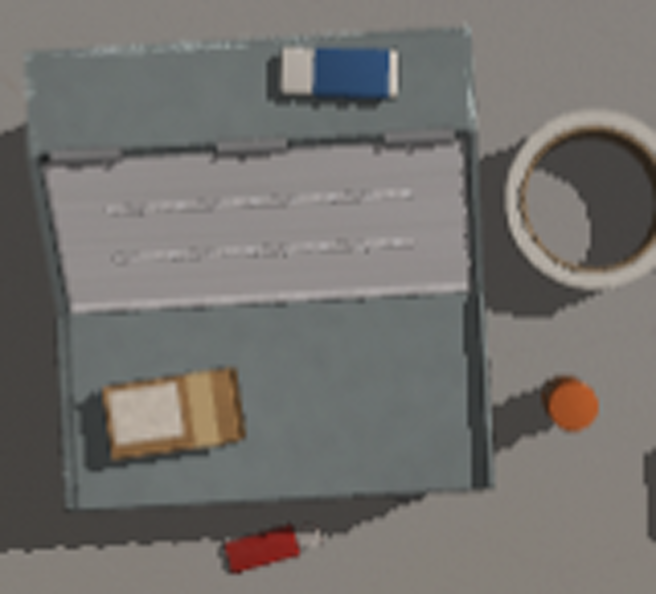

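The crop shows the flap's lower edge running from (72,312) to (468,291) and the carton's top corners at (103,388), (237,368), (245,438) and (110,460). The back corners of the flat top are at (27,52) and (470,27).

```bash
cat > h.py <<'E'
import numpy as np,cv2,pickle
def ray(d,uv):
    K=np.array([[d["fx"],0,d["cx"]],[0,d["fy"],d["cy"]],[0,0,1.]])
    p=cv2.undistortPoints(np.array(uv,float).reshape(-1,1,2),K,np.array(d["D"],float)).reshape(-1,2)
    T=np.array(d["world_from_camera"]); r=np.c_[p[:,0],-p[:,1],-np.ones(len(p))]@T[:3,:3].T
    return T[:3,3],r
def onz(d,uv,z):
    o,r=ray(d,uv); return o+r*((z-o[2])/r[:,2])[:,None]
E
python3 - <<'E'
from h import *
d=pickle.load(open("top.pkl","rb"))
f=lambda l,z:onz(d,np.array(l)/4.1+[165-.4,155-.4],z)[:,:2]
fl=f([(72,312),(468,291)],.111); tp=f([(27,55),(470,27)],.164); fr=f([(67,508),(492,487)],.115)
ca=f([(103,388),(237,368),(245,438),(110,460)],.136)
er=f([(282,47),(398,50),(397,100),(282,95)],.177)
for a,b in(fl,tp,fr): 
    v=a-b; print("L",a.round(4),"R",b.round(4),"len",np.linalg.norm(v).round(4),"yaw",np.arctan2(-v[0],v[1]).round(4),"mid",((a+b)/2).round(4))
yaw=np.mean([np.arctan2(-(a-b)[0],(a-b)[1]) for a,b in(fl,tp,fr)]); print(yaw)
x=np.array([np.cos(yaw),np.sin(yaw)]);y=np.array([-x[1],x[0]])
o=np.mean([fl.mean(0),tp.mean(0)-.126*x,fr.mean(0)+.1*x],axis=0);print("origin",o,[fl.mean(0),tp.mean(0)-.126*x,fr.mean(0)+.1*x])
B=lambda p:np.c_[(p-o)@x,(p-o)@y].round(4)
print("carton",B(ca),B(ca.mean(0)[None]),ca.mean(0));print("er",B(er))
v=ca[0]+ca[3]-ca[1]-ca[2];print("cyaw",np.arctan2(-v[0],v[1]))
E
```

```text
L [0.5193 0.0466] R [ 0.5322 -0.1544] len 0.2014 yaw 0.0641 mid [ 0.5257 -0.0539]
L [0.643  0.0597] R [ 0.6585 -0.1538] len 0.2141 yaw 0.0724 mid [ 0.6508 -0.0471]
L [0.4205 0.0467] R [ 0.4337 -0.1675] len 0.2145 yaw 0.0619 mid [ 0.4271 -0.0604]
0.06608726051771517
origin [ 0.52588927 -0.05436154] [array([ 0.52573298, -0.05389024]), array([ 0.52503879, -0.05539091]), array([ 0.52689604, -0.05380346])]
carton [[-0.0384  0.0823]
 [-0.0321  0.0156]
 [-0.0667  0.0134]
 [-0.074   0.0806]] [[-0.0528  0.0479]] [ 0.47003685 -0.01000432]
er [[ 0.1192 -0.0184]
 [ 0.1147 -0.0732]
 [ 0.0909 -0.0715]
 [ 0.0964 -0.0173]]
cyaw 0.16706545311999899
```

carry_out(
  series=[
    {"delta_rot": [0,0,0.37],"travel": [0.5,0.98,0],"fingers": -1},
    {"delta_rot": [0,0,0.37],"travel": [0.5,0.98,0],"fingers": -1},
    {"delta_rot": [0,0,0.37],"travel": [0.5,0.98,0],"fingers": -1},
    {"delta_rot": [0,0,0.37],"travel": [0.5,0.98,0],"fingers": -1},
    {"delta_rot": [0,0,0.37],"travel": [0.5,0.98,0],"fingers": -1},
  ],
)

```text
clock: 0.72
tcp_pos: [0.2689, -0.4132, 0.2309]
orientation: [-0.0, 0.962, 0.273, -0.0]
wrist_force: [-0.1, -0.7, 0.3]
finger_gap: 0.0851
grip_force: 0.0
```

carry_out(
  series=[
    {"delta_rot": [0,0,0.37],"travel": [0.5,0.98,0],"fingers": -1},
    {"delta_rot": [0,0,0.37],"travel": [0.5,0.98,0],"fingers": -1},
    {"delta_rot": [0,0,0.37],"travel": [0.5,0.98,0],"fingers": -1},
    {"delta_rot": [0,0,0.37],"travel": [0.5,0.98,0],"fingers": -1},
    {"delta_rot": [0,0,0.37],"travel": [0.5,0.98,0],"fingers": -1},
  ],
)

```text
clock: 1.35
tcp_pos: [0.3314, -0.2907, 0.231]
orientation: [-0.0, 0.933, 0.361, -0.0]
wrist_force: [-0.4, 0.6, 0.4]
finger_gap: 0.0851
grip_force: 0.0
```

carry_out(
  series=[
    {"delta_rot": [0,0,0.37],"travel": [0.5,0.98,0],"fingers": -1},
    {"delta_rot": [0,0,0.37],"travel": [0.5,0.98,0],"fingers": -1},
    {"delta_rot": [0,0,0.37],"travel": [0.5,0.98,0],"fingers": -1},
    {"delta_rot": [0,0,0.37],"travel": [0.5,0.98,0],"fingers": -1},
    {"delta_rot": [0,0,0.37],"travel": [0.5,0.98,0],"fingers": -1},
  ],
)

```text
clock: 1.98
tcp_pos: [0.3938, -0.1683, 0.231]
orientation: [-0.0, 0.895, 0.445, -0.0]
wrist_force: [-0.2, -0.5, 0.0]
finger_gap: 0.0857
grip_force: 0.0
```

carry_out(
  series=[
    {"delta_rot": [0,0,0.37],"travel": [0.5,0.98,0],"fingers": -1},
    {"delta_rot": [0,0,0.37],"travel": [0.5,0.98,0],"fingers": -1},
    {"delta_rot": [0,0,0.37],"travel": [0.5,0.98,0],"fingers": -1},
    {"delta_rot": [0,0,0.37],"travel": [0.5,0.98,0],"fingers": -1},
    {"delta_rot": [0,0,0],"travel": [0,0,0],"fingers": -1},
  ],
)

```text
clock: 2.6
tcp_pos: [0.4439, -0.07, 0.231]
orientation: [-0.0, 0.86, 0.511, -0.0]
wrist_force: [0.1, -0.1, 0.1]
finger_gap: 0.0854
grip_force: 0.0
```

carry_out(
  series=[
    {"delta_rot": [0,0,0.4],"travel": [0.4,0.55,0],"fingers": -1},
    {"delta_rot": [0,0,0],"travel": [0.38,0.5,-0.8],"fingers": -1},
    {"delta_rot": [0,0,0],"travel": [0,0,-0.8],"fingers": -1},
    {"delta_rot": [0,0,0],"travel": [0,0,-0.8],"fingers": -1},
    {"delta_rot": [0,0,0],"travel": [0,0,0],"fingers": -1},
  ],
)

```text
clock: 3.22
tcp_pos: [0.4621, -0.0448, 0.1699]
orientation: [-0.001, 0.85, 0.527, -0.001]
wrist_force: [0.3, 1.0, 0.4]
finger_gap: 0.0854
grip_force: 0.0
```

Run:
```python
from workcell import env
import cv2
a=env.read_camera("top")["color"][:,:,::-1][155:300,165:325]; b=env.read_camera("side")["color"][:,:,::-1][130:270,170:330]
cv2.imwrite("pics/c2.png",cv2.hconcat([cv2.resize(x,(400,360),interpolation=cv2.INTER_CUBIC) for x in(a,b)]))
```

```text
(no output)
```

View pics/c2.png

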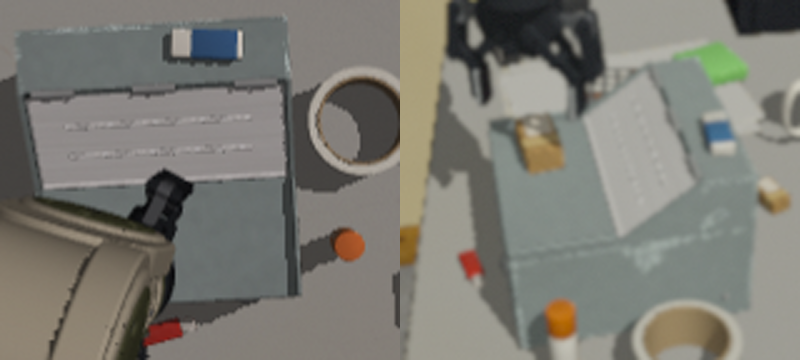

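The side view shows both fingertips hovering, with the front one at crop (582,108) and the rear one at (487,100). In the top view the arm hides the carton. I'll check the tip positions against my model.

Run:
```python
from h import *
d=pickle.load(open("side.pkl","rb"))
for z in(.17,.183,.19):
    p=onz(d,[(242.8,172),(204.8,168.9)],z)[:,:2]
    q=p-[.526,-.0544];c,s=np.cos(.066),np.sin(.066);print(z,p.round(3).tolist(),(q@np.array([[c,-s],[s,c]])).round(3).tolist())
```

```text
0.17 [[0.515, -0.031], [0.425, -0.001]] [[-0.009, 0.024], [-0.097, 0.06]]
0.183 [[0.514, -0.052], [0.426, -0.023]] [[-0.012, 0.003], [-0.098, 0.038]]
0.19 [[0.514, -0.063], [0.427, -0.034]] [[-0.013, -0.008], [-0.098, 0.027]]
```

carry_out(
  series=[
    {"delta_rot": [0,0,0],"travel": [0,0,-0.9],"fingers": -1},
    {"delta_rot": [0,0,0],"travel": [0,0,-0.9],"fingers": -1},
    {"delta_rot": [0,0,0],"travel": [0,0,-0.5],"fingers": -1},
    {"delta_rot": [0,0,0],"travel": [0,0,-0.2],"fingers": -1},
    {"delta_rot": [0,0,0],"travel": [0,0,0],"fingers": -1},
  ],
)

```text
clock: 3.95
tcp_pos: [0.4635, -0.0451, 0.1092]
orientation: [0.0, 0.85, 0.527, 0.0]
wrist_force: [0.6, -0.1, 0.1]
finger_gap: 0.0854
grip_force: 0.0
```

carry_out(
  series=[
    {"delta_rot": [0,0,0],"travel": [0,0,-0.1],"fingers": -1},
    {"delta_rot": [0,0,0],"travel": [0,0,0],"fingers": -1},
  ],
)

```text
clock: 4.2
tcp_pos: [0.4634, -0.0451, 0.1066]
orientation: [0.0, 0.85, 0.527, 0.0]
wrist_force: [0.2, -0.1, -0.4]
finger_gap: 0.0855
grip_force: 0.0
```

carry_out(
  series=[
    {"delta_rot": [0,0,0],"travel": [0,0,-0.15],"fingers": -1},
    {"delta_rot": [0,0,0],"travel": [0,0,0],"fingers": -1},
  ],
)

```text
clock: 4.45
tcp_pos: [0.463, -0.045, 0.1023]
orientation: [-0.0, 0.85, 0.527, -0.0]
wrist_force: [-0.1, 0.7, -0.1]
finger_gap: 0.0854
grip_force: 0.0
```

Run:
```python
from workcell import env
import cv2
b=env.read_camera("side")["color"][:,:,::-1][150:240,190:310]
cv2.imwrite("pics/c3.png",cv2.resize(b,(720,540),interpolation=cv2.INTER_CUBIC))
```

```text
(no output)
```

View pics/c3.png

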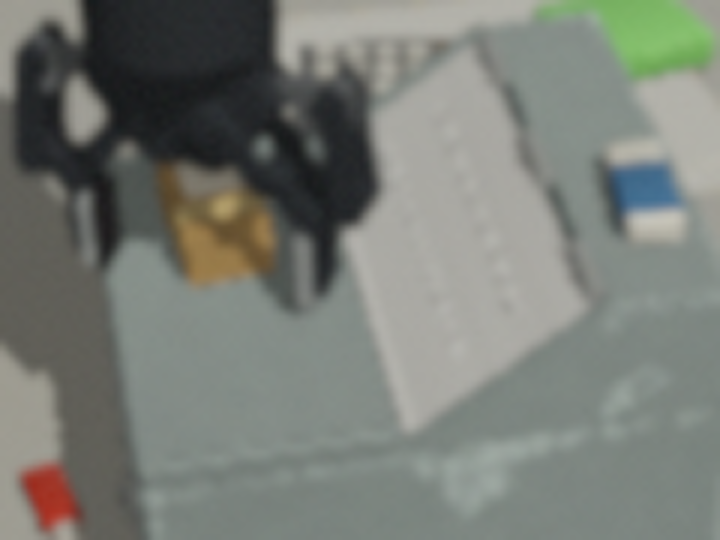

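The fingers straddle the carton: the rear one is at (95,250) behind it, and the front one at (300,290) is just short of the flap. Next I push forward along the box's x axis.

carry_out(
  series=[
    {"delta_rot": [0,0,0],"travel": [0.24,0.016,0],"fingers": -1},
    {"delta_rot": [0,0,0],"travel": [0.24,0.016,0],"fingers": -1},
    {"delta_rot": [0,0,0],"travel": [0.24,0.016,0],"fingers": -1},
    {"delta_rot": [0,0,0],"travel": [0.24,0.016,0],"fingers": -1},
    {"delta_rot": [0,0,0],"travel": [0.24,0.016,0],"fingers": -1},
  ],
)

```text
clock: 5.12
tcp_pos: [0.4926, -0.0429, 0.1023]
orientation: [-0.001, 0.85, 0.527, -0.001]
wrist_force: [-2.7, -0.4, 1.5]
finger_gap: 0.0853
grip_force: 1.7
```

carry_out(
  series=[
    {"delta_rot": [0,0,0],"travel": [0.2,0.013,0],"fingers": -1},
    {"delta_rot": [0,0,0],"travel": [0.2,0.013,0],"fingers": -1},
    {"delta_rot": [0,0,0],"travel": [0.2,0.013,0],"fingers": -1},
    {"delta_rot": [0,0,0],"travel": [0,0,0],"fingers": -1},
  ],
)

```text
clock: 5.62
tcp_pos: [0.5087, -0.042, 0.1025]
orientation: [0.0, 0.85, 0.527, 0.0]
wrist_force: [-3.2, 0.7, 0.2]
finger_gap: 0.0855
grip_force: 1.2
```

Run:
```python
from workcell import env
import cv2
b=env.read_camera("side")["color"][:,:,::-1][150:240,190:310]; a=env.read_camera("top")["color"][:,:,::-1][170:290,165:285]
cv2.imwrite("pics/c4.png",cv2.hconcat([cv2.resize(b,(440,330),interpolation=cv2.INTER_CUBIC),cv2.resize(a,(330,330))]))
```

```text
(no output)
```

View pics/c4.png

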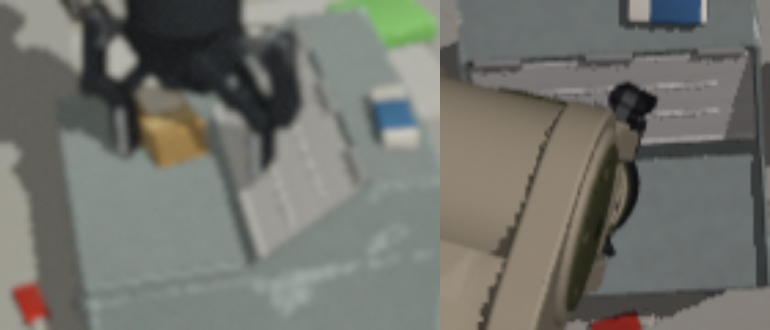

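The flap is open with the front finger on it at crop (265,150). The carton is still on the ledge at (170,135), and the rear finger is behind it.

carry_out(
  series=[
    {"delta_rot": [0,0,0],"travel": [0.2,0.013,0],"fingers": -1},
    {"delta_rot": [0,0,0],"travel": [0.2,0.013,0],"fingers": -1},
    {"delta_rot": [0,0,0],"travel": [0.2,0.013,0],"fingers": -1},
    {"delta_rot": [0,0,0],"travel": [0.2,0.013,0],"fingers": -1},
  ],
)

```text
clock: 6.22
tcp_pos: [0.5268, -0.0406, 0.1019]
orientation: [-0.001, 0.85, 0.527, -0.001]
wrist_force: [-7.0, 0.4, 0.6]
finger_gap: 0.0854
grip_force: 2.9
```

carry_out(
  series=[
    {"delta_rot": [0,0,-0.73],"travel": [0.08,-0.12,0],"fingers": -1},
    {"delta_rot": [0,0,-0.73],"travel": [0.09,-0.115,0],"fingers": -1},
    {"delta_rot": [0,0,-0.73],"travel": [0.1,-0.105,0],"fingers": -1},
    {"delta_rot": [0,0,0],"travel": [0,0,0],"fingers": -1},
  ],
)

```text
clock: 6.72
tcp_pos: [0.5347, -0.049, 0.1023]
orientation: [-0.0, 0.902, 0.431, -0.0]
wrist_force: [-4.9, 0.9, 0.4]
finger_gap: 0.0851
grip_force: 2.0
```

Run:
```python
from workcell import env
import cv2
b=env.read_camera("side")["color"][:,:,::-1][150:240,190:310]; a=env.read_camera("top")["color"][:,:,::-1][170:290,165:285]
cv2.imwrite("pics/c5.png",cv2.hconcat([cv2.resize(b,(440,330),interpolation=cv2.INTER_CUBIC),cv2.resize(a,(330,330))]))
```

```text
(no output)
```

View pics/c5.png

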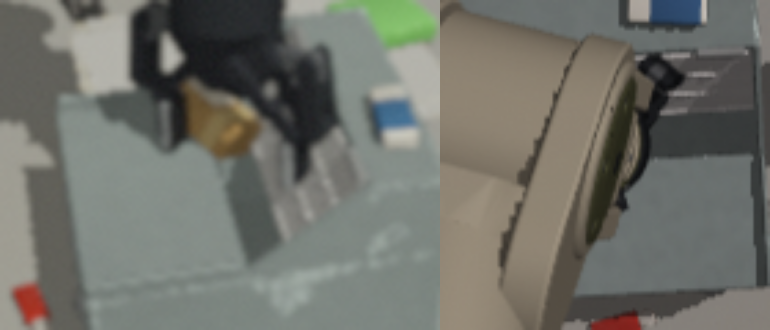

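The carton at crop (222,120) is now partly over the edge and slightly turned. The flap is well open, so I continue.

carry_out(
  series=[
    {"delta_rot": [0,0,-0.73],"travel": [0.11,-0.095,0],"fingers": -1},
    {"delta_rot": [0,0,-0.73],"travel": [0.12,-0.09,0],"fingers": -1},
    {"delta_rot": [0,0,-0.73],"travel": [0.126,-0.08,0],"fingers": -1},
    {"delta_rot": [0,0,0],"travel": [0,0,0],"fingers": -1},
  ],
)

```text
clock: 7.32
tcp_pos: [0.5437, -0.0557, 0.1025]
orientation: [-0.0, 0.944, 0.33, -0.0]
wrist_force: [-5.3, 1.4, 0.5]
finger_gap: 0.0854
grip_force: 2.1
```

Run:
```python
from workcell import env
import cv2
b=env.read_camera("side")["color"][:,:,::-1][150:240,190:310]; a=env.read_camera("top")["color"][:,:,::-1][170:290,165:285]
cv2.imwrite("pics/c6.png",cv2.hconcat([cv2.resize(b,(440,330),interpolation=cv2.INTER_CUBIC),cv2.resize(a,(330,330))]))
```

```text
(no output)
```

View pics/c6.png

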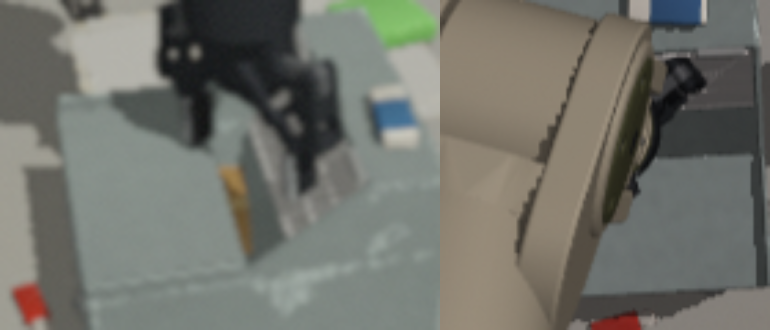

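The carton has left the ledge and shows through the opening at crop (235,210). I'll keep holding the flap for a moment and check whether the carton has settled.

carry_out(
  series=[
    {"delta_rot": [0,0,0],"travel": [0,0,0],"fingers": -1},
    {"delta_rot": [0,0,0],"travel": [0,0,0],"fingers": -1},
    {"delta_rot": [0,0,0],"travel": [0,0,0],"fingers": -1},
  ],
)

```text
clock: 7.8
tcp_pos: [0.5437, -0.0558, 0.1025]
orientation: [-0.0, 0.944, 0.33, -0.0]
wrist_force: [-4.0, 0.8, 0.3]
finger_gap: 0.0853
grip_force: 2.2
```

Run:
```python
from workcell import env
from h import *
d=env.read_camera("side"); im=cv2.cvtColor(d["color"],cv2.COLOR_RGB2HSV)
m=cv2.inRange(im,(8,100,60),(25,255,255)); m[:150]=0;m[240:]=0;m[:,:190]=0;m[:,310:]=0
n,l,s,c=cv2.connectedComponentsWithStats(m); print(s[1:],c[1:])
i=1+s[1:,4].argmax()
for z in(.03,.05,.07,.09):
    p=onz(d,[c[i]],z)[:,:2]-[.526,-.0544];C,S=np.cos(.066),np.sin(.066);print(z,(p@np.array([[C,-S],[S,C]])).round(3))
```

```text
[[251 196   7  22  65]] [[254.50769231 204.        ]]
0.03 [[0.024 0.076]]
0.05 [[0.02  0.049]]
0.07 [[0.016 0.023]]
0.09 [[ 0.012 -0.004]]
```

The carton's position fits lying on the floor (z ≈ 0.04, y ≈ 0.05–0.06). I back out along the ledge, then lift.

carry_out(
  series=[
    {"delta_rot": [0,0,0],"travel": [-0.5,-0.033,0],"fingers": -1},
    {"delta_rot": [0,0,0],"travel": [-0.65,-0.043,0],"fingers": -1},
    {"delta_rot": [0,0,0],"travel": [-0.65,-0.043,0],"fingers": -1},
    {"delta_rot": [0,0,0],"travel": [-0.65,-0.043,0],"fingers": -1},
    {"delta_rot": [0,0,0],"travel": [-0.65,-0.043,0],"fingers": -1},
  ],
)

```text
clock: 8.48
tcp_pos: [0.4666, -0.0616, 0.1031]
orientation: [0.001, 0.944, 0.33, 0.001]
wrist_force: [0.5, 0.1, 0.2]
finger_gap: 0.0852
grip_force: 0.0
```

carry_out(
  series=[
    {"delta_rot": [0,0,0],"travel": [0,0,0.8],"fingers": -1},
    {"delta_rot": [0,0,0],"travel": [0,0,0.9],"fingers": -1},
    {"delta_rot": [0,0,0],"travel": [0,0,0.9],"fingers": -1},
    {"delta_rot": [0,0,0],"travel": [0,0,0.9],"fingers": -1},
    {"delta_rot": [0,0,0],"travel": [0,0,0.9],"fingers": -1},
  ],
)

```text
clock: 9.1
tcp_pos: [0.4666, -0.0614, 0.2137]
orientation: [0.001, 0.944, 0.33, 0.001]
wrist_force: [-0.3, 0.1, -0.1]
finger_gap: 0.0852
grip_force: 0.0
```

carry_out(
  series=[
    {"delta_rot": [0,0,0],"travel": [-0.4,-1,0],"fingers": -1},
    {"delta_rot": [0,0,0],"travel": [-0.4,-1,0],"fingers": -1},
    {"delta_rot": [0,0,0],"travel": [-0.4,-1,0],"fingers": -1},
    {"delta_rot": [0,0,0],"travel": [-0.4,-1,0],"fingers": -1},
    {"delta_rot": [0,0,0],"travel": [0,-1,0],"fingers": -1},
  ],
)

```text
clock: 9.72
tcp_pos: [0.4258, -0.1871, 0.213]
orientation: [0.001, 0.944, 0.329, 0.001]
wrist_force: [-0.2, 0.1, 0.2]
finger_gap: 0.0853
grip_force: 0.0
```

carry_out(
  series=[
    {"delta_rot": [0,0,0],"travel": [0,-1,0],"fingers": -1},
    {"delta_rot": [0,0,0],"travel": [0,-1,0],"fingers": -1},
    {"delta_rot": [0,0,0],"travel": [0,-1,0],"fingers": -1},
    {"delta_rot": [0,0,0],"travel": [0,-1,0],"fingers": -1},
    {"delta_rot": [0,0,0],"travel": [0,0,0],"fingers": -1},
  ],
)

```text
clock: 10.35
tcp_pos: [0.4264, -0.2879, 0.2125]
orientation: [0.001, 0.944, 0.329, 0.0]
wrist_force: [-0.2, -0.5, -0.2]
finger_gap: 0.0852
grip_force: 0.0
```

Run:
```python
from workcell import env
import cv2
a=env.read_camera("top")["color"][:,:,::-1][155:300,165:325]; b=env.read_camera("side")["color"][:,:,::-1][130:270,170:330]
cv2.imwrite("pics/c7.png",cv2.hconcat([cv2.resize(x,(400,360),interpolation=cv2.INTER_CUBIC) for x in(a,b)]))
```

```text
(no output)
```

View pics/c7.png

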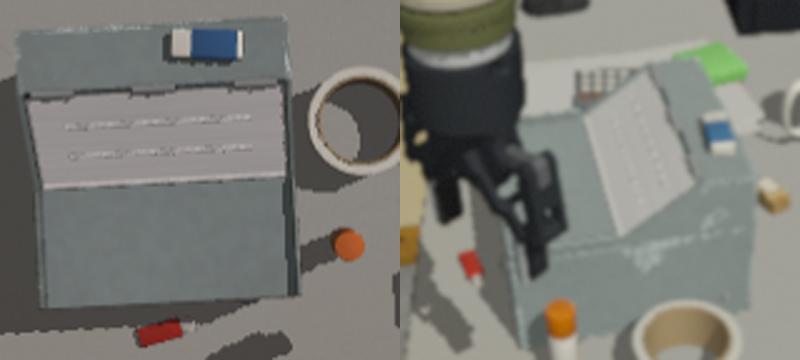

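The flap is shut with its edge along row 185 of the crop, the ledge is empty, and nothing else has moved.

```bash
python3 -c "
from workcell import env
print(env.hand_in())"
```

```text
the job is handed in; nothing more can be done
None
```

The carton is in the mail box, the flap has sprung shut, the other items look undisturbed, and the job was handed in at about 10.5 s; the hand-in returned no verdict.

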